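# Seat the middle spray can in its own size of socket

## Task

Take the spray can out of the middle one of the three leaning chutes and stand it, cap up, in the socket of the white stand that fits its diameter closely (not a larger one); gauge the can to tell. Lower it all the way to the socket's floor while holding it, without ramming it or dropping it in, then let go; leave the other two cans, the polish bottle and the wax jar alone.

Things in the scene. Friction and masses are not known exactly. Their poses are not given: they have to be found in the camera images.
- base: Red steel base plate, 150 x 340 x 8 mm, fixed to the counter, carrying three identical steel chutes side by side along its y axis, 110 mm apart (the middle one over the plate's centre). Origin: centre of its underside; x points away from the robot at yaw 0, z up.
- stand: White plastic block, 290 x 90 x 55 mm, fixed to the counter, with a row of four round sockets along its x axis, 66 mm apart, graded from 38 mm at the -x end (nearest the robot) to 56 mm at the +x end. Origin: centre of its underside.
- stand_hole0 (a point): Centre of the mouth (at the top face, 55 mm above the counter) of the socket for 38 mm cans: bore 39.6 mm, 45 mm deep to a flat floor, 1.5 mm chamfer, bore straight down. Axes as the stand's.
- stand_hole1 (a point): Centre of the mouth (at the top face, 55 mm above the counter) of the socket for 44 mm cans: bore 45.6 mm, 45 mm deep to a flat floor, 1.5 mm chamfer, bore straight down. Axes as the stand's.
- stand_hole2 (a point): Centre of the mouth (at the top face, 55 mm above the counter) of the socket for 50 mm cans: bore 51.6 mm, 45 mm deep to a flat floor, 1.5 mm chamfer, bore straight down. Axes as the stand's.
- stand_hole3 (a point): Centre of the mouth (at the top face, 55 mm above the counter) of the socket for 56 mm cans: bore 57.6 mm, 45 mm deep to a flat floor, 1.5 mm chamfer, bore straight down. Axes as the stand's.
- chute_a: One of the three identical fixed steel chutes, a V trough leaning 30 degrees from vertical so that its upper end points towards the base plate's -x; the places of the three are shuffled. Origin: centre of its underside, on top of the base plate. A foot plate closes the lower end; the trough holds the lowest 66 mm of the can, the rest is free all round.
- can_a_center (a point): Spray can, 130 mm long, 60 to 180 g. The three look alike but for the diameter: one is 38, one 44, one 50 mm across (body and cap alike); which is which is not marked: gauge it, for instance between the fingers. White and black, upper 38 mm a red cap; foot chamfer 2 mm. Leans 30 degrees from vertical in its chute, cap up and towards the base's -x. Point: half-way along; z runs to the cap.
- chute_b: One of the three identical fixed steel chutes, a V trough leaning 30 degrees from vertical so that its upper end points towards the base plate's -x; the places of the three are shuffled. Origin: centre of its underside, on top of the base plate. A foot plate closes the lower end; the trough holds the lowest 66 mm of the can, the rest is free all round.
- can_b_center (a point): Spray can, 130 mm long, 60 to 180 g. The three look alike but for the diameter: one is 38, one 44, one 50 mm across (body and cap alike); which is which is not marked: gauge it, for instance between the fingers. White and black, upper 38 mm a red cap; foot chamfer 2 mm. Leans 30 degrees from vertical in its chute, cap up and towards the base's -x. Point: half-way along; z runs to the cap.
- chute_c: One of the three identical fixed steel chutes, a V trough leaning 30 degrees from vertical so that its upper end points towards the base plate's -x; the places of the three are shuffled. Origin: centre of its underside, on top of the base plate. A foot plate closes the lower end; the trough holds the lowest 66 mm of the can, the rest is free all round.
- can_c_center (a point): Spray can, 130 mm long, 60 to 180 g. The three look alike but for the diameter: one is 38, one 44, one 50 mm across (body and cap alike); which is which is not marked: gauge it, for instance between the fingers. White and black, upper 38 mm a red cap; foot chamfer 2 mm. Leans 30 degrees from vertical in its chute, cap up and towards the base's -x. Point: half-way along; z runs to the cap.
- polish: Blue polish bottle, 60 mm across, 170 mm tall, standing loose on the counter. Origin: centre of its underside. A bystander.
- wax_jar: White wax jar with yellow lid, 76 mm across, 60 mm tall, standing loose on the counter. Origin: centre of its underside. A bystander.

How it is judged:
On the way:
1. the middle chute's can, still held, is at least 30 mm down its own socket (((y of chute_c in the frame of base between -0.05 and 0.05 m and horizontal distance between can_c_center and stand_hole0 below 0.004 m and z of can_c_center in the frame of stand_hole0 below 0.035 m and angle between can_c_center's own z axis and vertical below 0.07 rad and contact force between can_c and the fingers above 1 N) or (y of chute_a in the frame of base between -0.05 and 0.05 m and horizontal distance between can_a_center and stand_hole1 below 0.004 m and z of can_a_center in the frame of stand_hole1 below 0.035 m and angle between can_a_center's own z axis and vertical below 0.07 rad and contact force between can_a and the fingers above 1 N) or (y of chute_b in the frame of base between -0.05 and 0.05 m and horizontal distance between can_b_center and stand_hole2 below 0.004 m and z of can_b_center in the frame of stand_hole2 below 0.035 m and angle between can_b_center's own z axis and vertical below 0.07 rad and contact force between can_b and the fingers above 1 N))), for 0.1 s.
At the end, for the whole second after the job is handed in: The can from the middle chute stands upright (within 0.07 rad) in the socket of its own diameter, its centre within 4 mm of the socket's axis and its foot within 3 mm of the socket's floor (45 mm deep), at rest and released (((y of chute_c in the frame of base between -0.05 and 0.05 m and horizontal distance between can_c_center and stand_hole0 below 0.004 m and z of can_c_center in the frame of stand_hole0 below 0.023 m and angle between can_c_center's own z axis and vertical below 0.07 rad and linear speed of can_c below 0.01 m/s) or (y of chute_a in the frame of base between -0.05 and 0.05 m and horizontal distance between can_a_center and stand_hole1 below 0.004 m and z of can_a_center in the frame of stand_hole1 below 0.023 m and angle between can_a_center's own z axis and vertical below 0.07 rad and linear speed of can_a below 0.01 m/s) or (y of chute_b in the frame of base between -0.05 and 0.05 m and horizontal distance between can_b_center and stand_hole2 below 0.004 m and z of can_b_center in the frame of stand_hole2 below 0.023 m and angle between can_b_center's own z axis and vertical below 0.07 rad and linear speed of can_b below 0.01 m/s))); the robot touches nothing.
It fails at once if another can, the polish bottle or the wax jar moved more than 20 mm ((not (y of chute_c in the frame of base between -0.05 and 0.05 m) and distance of can_c_center from where it was at the start of the episode above 0.02 m) or (not (y of chute_a in the frame of base between -0.05 and 0.05 m) and distance of can_a_center from where it was at the start of the episode above 0.02 m) or (not (y of chute_b in the frame of base between -0.05 and 0.05 m) and distance of can_b_center from where it was at the start of the episode above 0.02 m) or distance of any of polish, wax_jar from where it was at the start of the episode above 0.02 m).
It fails at once if a can rammed against the stand with more than 60 N (contact force between any of can_c, can_a, can_b and stand above 60 N).
It also fails if it takes over 45 s, if anything falls off the work surface, if the arm or the gripper's body presses on something with over 40 N, if the wrist force passes 120 N, or if a joint passes its speed limit or range.

## Robot

A 7-joint arm with a two-finger parallel gripper is mounted at the origin on the work surface. World frame = base frame: x ahead of the robot, y to its left, z up, the work surface at z = 0. Lengths are in m, angles in rad, forces in N, time in s.
With the tool pointing down it reaches from about 0.375 to 0.925 m from the base axis. Payload 3.1 kg.
Tool frame: the origin (TCP) lies at the very end of the fingers, on their centre line; the grasp point (between the pads) lies 19 mm behind it (ctrl.pinch_z is the distance from the TCP to the grasp point, in m); z points along the fingers, y is the line along which they close (so a half turn about z gives the same grasp; the last joint's range is limited). The gripper opens to 85 mm and grips with 20 to 120 N. Pads are 22 mm wide; open, the fingers measure 114 mm over their backs; the gripper's body (76 mm by 85 mm) begins 54 mm behind the grasp point. The pads swing forward as they close: fully open they stand 13 mm farther back than shut.
Start: joints at [1.25, 0.383, 0.044, 1.598, -0.018, 1.161, -0.05], TCP at [0.144, -0.634, 0.231] pointing down, gripper open.
Joint ranges: [-2.61, 2.61], [-0.41, 2.15], [-1.48, 1.57], [0, 2.5], [-1.57, 4.71], [0.05, 1.97], [-2.85, 2.85]. Speed limits (rad/s): [2.79, 2.79, 3.14, 3.14, 3.14, 3.14, 3.14].

## Interface

Orientations are given as a unit quaternion [x, y, z, w].
In Python, from bench import sensors, vision, order, ctrl gives the robot as it stands.
- The arm moves only by the shell command python3 -m pendant 'ROWS'. ROWS is JSON, a list of rows, each a list of 5 numbers: the opening, from 0 (shut) to 1 (fully open), then the shift along the tool's x, y, z in cm, then the turn about the tool's z in degrees. In form: [[jaw, dx, dy, dz, turn], ...]. A call has 1 to 12 rows; each row shifts and turns the commanded pose from where the row before left it, along the tool's axes as they then stand; what a row does not reach is not made up. A row lasts 1/8 s, in which the tool goes at most 62.5 mm and 10.7 degrees, less where a joint would pass 70% of its speed; a pose out of reach is approached as far as the arm can. A call is refused whole if a number of a shift passes 6.25 or a number of a turn 10.7, either way. A call with a gripper value outside its range is refused whole. The fingers move at their own pace and stop on an object; the grip force is fixed at half the most. Time passes only in rows, so rows that do not move let the fingers close. It gives the time, the measured TCP pose, the force, the opening and the grip force at its end, in the units of the state.
- sensors.get_state(): the state, without advancing time (a new reading comes with each control period).
- vision.camera(name): name is "scene" or "side" or "wrist"; returns the picture (420x560x3 uint8, blue, green, red); there is no depth.
- vision.calibration(name): a dict with "fx", "fy", "cx", "cy" (pixels), "world_to_cam" (4x4, takes a point from world to camera coordinates). Camera axes: x right, y down, z forward; pixel columns grow to the right and rows downward; lengths in m; the calibration is good to about 2 mm. A picture is of the moment at which its call begins: read the wrist's pose just before it. calibration takes no time and is no camera call; for the wrist camera it gives the pose at the moment of the call.
- order.hand_in(): hands the job in; it is judged then, once.
The state is a dict: "time_s": time; "q": joint angles; "qd": joint speeds; "joint_torque": joint torques, N m; "ee_pos": TCP position; "orientation": TCP orientation; "force": force on the tool from outside, world axes, zero at the start; "torque": the same for the moment, N m; "finger_gap": finger opening in m; "grip_force": force on a finger pad.
Only numpy, scipy, OpenCV 4.12 (cv2) and the standard library are available. Lean on these libraries where they do the work, as an engineer would, in place of code of your own. Each camera call takes 0.05 s, during which the arm holds its last target. There are 200 camera calls.

## Working session

There is one attempt and no reset: what is moved stays moved. The work goes in short steps, Python scripts to look and compute and a shell command to move; the robot and the scene stay as the last step left them, time stands still between calls to the robot, and variables do not carry over. Pictures are saved under pics/ and viewed, at most 10 in all, crops included, and the job is handed in when it is done.

```bash
ls; mkdir -p pics
python3 - <<'E'
from bench import sensors, vision, ctrl
import cv2
s=sensors.get_state()
for k in("time_s","ee_pos","orientation","finger_gap","force"):print(k,s[k])
print(ctrl.pinch_z)
for n in("scene","side","wrist"):
    cv2.imwrite(f"pics/{n}0.png",vision.camera(n)); c=vision.calibration(n)
    print(n,c)
E
```

```text
pics
time_s 0.0
ee_pos [ 0.14338678 -0.63300747  0.22986448]
orientation [ 9.93795771e-01  1.11212432e-01 -2.29000273e-04 -1.30680735e-03]
finger_gap 0.0857376771950606
force [ 0.65795511  0.54174217 -0.31490825]
0.0187
scene {'fx': 496.03206995647196, 'fy': 496.03206995647196, 'cx': 277.8464355943748, 'cy': 204.1308758703525, 'world_to_cam': array([[-4.33136008e-01,  9.01327556e-01, -1.35494199e-03,
         2.96740483e-01],
       [ 6.39872136e-01,  3.06433300e-01, -7.04742706e-01,
        -3.13273930e-01],
       [-6.34788821e-01, -3.06116432e-01, -7.09461685e-01,
         1.79419801e+00],
       [ 0.00000000e+00,  0.00000000e+00,  0.00000000e+00,
         1.00000000e+00]])}
side {'fx': 472.67793729531064, 'fy': 472.67793729531064, 'cx': 283.0014589295585, 'cy': 212.02720101512327, 'world_to_cam': array([[ 9.95992267e-01, -8.94385498e-02,  3.87919466e-04,
        -6.26088528e-01],
       [-6.13463101e-02, -6.86298991e-01, -7.24727760e-01,
         9.95095631e-02],
       [ 6.50848286e-02,  7.21799447e-01, -6.89035212e-01,
         1.31115343e+00],
       [ 0.00000000e+00,  0.00000000e+00,  0.00000000e+00,
         1.00000000e+00]])}
wrist {'fx': 365.11953558748525, 'fy': 365.11953558748525, 'cx': 277.93179201812615, 'cy': 208.52742673871194, 'world_to_cam': array([[ 0.22271376, -0.97488035, -0.00262304, -0.64891837],
       [-0.92286117, -0.21169552,  0.32173322, -0.04175622],
       [-0.31420668, -0.06923372, -0.94682673,  0.3802665 ],
       [ 0.        ,  0.        ,  0.        ,  1.        ]])}
```

View pics/scene0.png

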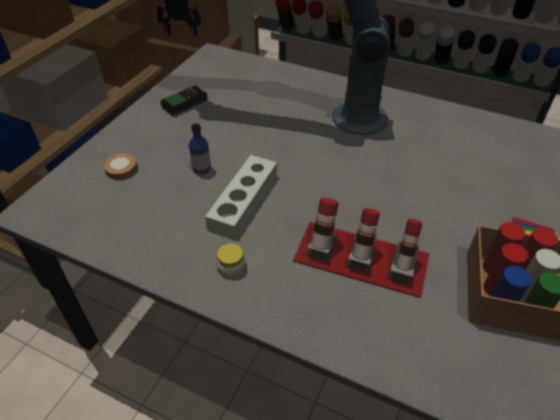

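View pics/side0.png

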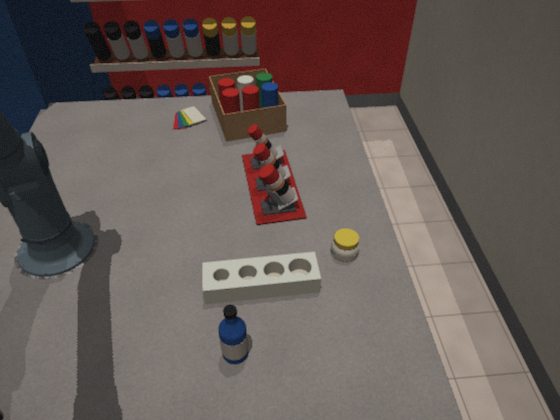

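Run:
```python
import cv2,numpy as np
a=cv2.imread('pics/scene0.png');b=cv2.imread('pics/side0.png')
def c(i,x,y,w,h): return cv2.resize(i[y:y+h,x:x+w],(400,300),interpolation=cv2.INTER_CUBIC)
cv2.imwrite('pics/crops.png',np.vstack([np.hstack([c(a,290,190,144,108),c(a,195,150,120,90)]),np.hstack([c(b,220,115,144,108),c(b,195,235,140,105)])]))
```

```text
(no output)
```

View pics/crops.png

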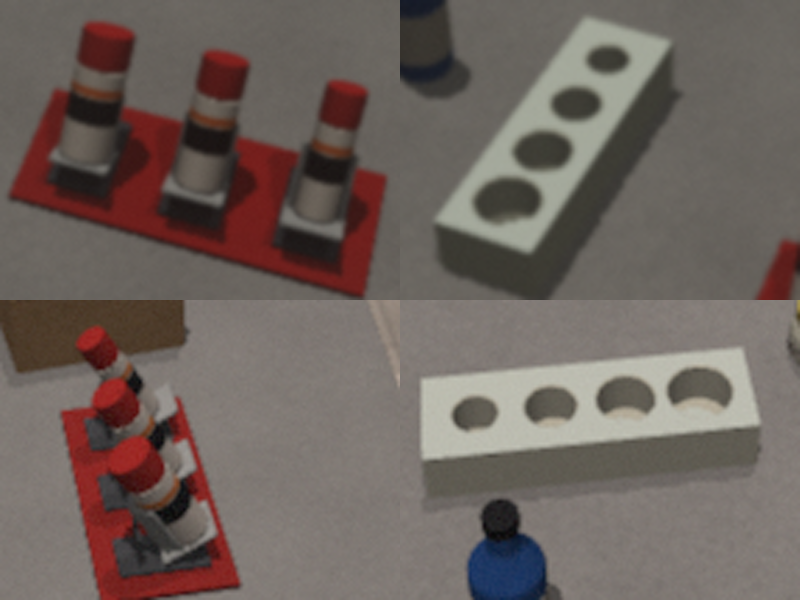

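```bash
cat > h.py <<'E'
import numpy as np,cv2
from bench import vision
def ray(cal,uv):
    W=np.array(cal['world_to_cam']);R=W[:3,:3];o=-R.T@W[:3,3]
    d=R.T@np.array([(uv[0]-cal['cx'])/cal['fx'],(uv[1]-cal['cy'])/cal['fy'],1]);return o,d/np.linalg.norm(d)
def plane(cal,uv,z):
    o,d=ray(cal,uv);return o+d*(z-o[2])/d[2]
def tri(rs):
    A=np.zeros((3,3));b=np.zeros(3)
    for o,d in rs: P=np.eye(3)-np.outer(d,d);A+=P;b+=P@o
    p=np.linalg.solve(A,b);return p,[np.linalg.norm((np.eye(3)-np.outer(d,d))@(p-o)) for o,d in rs]
E
python3 - <<'E'
from h import *
np.set_printoptions(precision=4,suppress=True)
S=vision.calibration('scene');D=vision.calibration('side')
sc=lambda p,o,s:(p[0]/s+o[0],p[1]/s+o[1])
for n,c,o,s,z,pts in [('plate scene',S,(290,190),2.778,.008,[(57,92),(387,176),(362,296),(10,196)]),
 ('plate side',D,(220,-108/2.778*0+115-300/2.778),2.778,.008,[(62,412),(180,395),(240,585),(103,600)]),
 ('stand scene',S,(195-400/3.333,150),3.333,.055,[(588,15),(675,40),(533,250),(437,222)]),
 ('holes scene',S,(195-400/3.333,150),3.333,.055,[(607,59),(576,103),(543,150),(508,200)]),
 ('stand side',D,(195-400/2.857,235-300/2.857),2.857,.055,[(420,378),(743,348),(760,425),(425,458)]),
 ('holes side',D,(195-400/2.857,235-300/2.857),2.857,.055,[(475,414),(551,406),(626,399),(700,391)])]:
    P=np.array([plane(c,sc(p,o,s),z)[:2] for p in pts]);print(n,P.tolist(),P.mean(0))
for a,b in [((104,47),(137,464)),((222,75),(113,404)),((343,104),(98,347))]:
    print(tri([ray(S,sc(a,(290,190),2.778)),ray(D,sc(b,(220,115-300/2.778),2.778))]))
E
```

```text
plate scene [[0.5619401698096038, 0.044466227791518376], [0.5255344550368473, 0.3771160431378731], [0.6732185393311134, 0.3899953228755786], [0.7063319729949312, 0.05682398513658604]] [0.6168 0.2171]
plate side [[0.5230029410572249, 0.3707824803628852], [0.67010656212156, 0.392900323008079], [0.702030277370867, 0.04999484576859825], [0.5567363718354315, 0.040441523036638394]] [0.613  0.2135]
stand scene [[0.41284984019206017, -0.22308808192844454], [0.4101314803032037, -0.13321483013970692], [0.6980245262410685, -0.12335661545521004], [0.7049418583906758, -0.210573528348742]] [ 0.5565 -0.1726]
holes scene [[0.461245497667351, -0.17785539507319348], [0.526216069886632, -0.17536632134889452], [0.5917133677770305, -0.17276662227090733], [0.6573436596388255, -0.1700794294221103]] [ 0.5591 -0.174 ]
stand side [[0.4096036576189832, -0.1359476278636137], [0.7008419897603315, -0.1262609263737704], [0.7031900933400846, -0.21528651794106668], [0.4168140188434312, -0.2249415474174562]] [ 0.5576 -0.1756]
holes side [[0.45854958055066386, -0.18127948401524918], [0.524574568778776, -0.1782617831132468], [0.5903732045693524, -0.17625821922041063], [0.6560682186809997, -0.17302369768342052]] [ 0.5574 -0.1772]
(array([0.5999, 0.1028, 0.1357]), [np.float64(0.0011272442475314995), np.float64(0.001127244247531618)])
(array([0.5818, 0.2126, 0.131 ]), [np.float64(0.001476993969196906), np.float64(0.0014769939691969983)])
(array([0.5704, 0.322 , 0.1316]), [np.float64(0.0009179327928733192), np.float64(0.0009179327928733929)])
```

```bash
python3 -m pendant '[[1,0,0,0,6.8],[1,3.27,-4.97,-0.2,0],[1,3.27,-4.97,-0.2,0],[1,3.27,-4.97,-0.2,0],[1,3.27,-4.97,-0.2,0],[1,3.27,-4.97,-0.2,0],[1,3.27,-4.97,-0.2,0],[1,3.27,-4.97,-0.2,0],[1,3.27,-4.97,-0.2,0],[1,3.27,-4.97,0,0],[1,3.27,-4.97,0,0]]'
python3 -m pendant '[[1,2.8,-4.97,0,0],[1,2,-4.97,0,0],[1,1,-4.97,0,0],[1,0,-4.97,0,0],[1,0,-4.97,0,0],[1,0,-4.97,0,0],[1,0,0,0,0],[1,0,0,0,0]]'
python3 - <<'E'
from h import *
from bench import sensors
c=vision.calibration('wrist');im=vision.camera('wrist');cv2.imwrite('pics/w1.png',im)
s=sensors.get_state();print(s['ee_pos'],s['orientation'],s['time_s'])
W=np.array(c['world_to_cam']);print(-W[:3,:3].T@W[:3,3])
E
```

```text
time_s: 1.52
ee_pos: [0.4176, -0.104, 0.2474]
orientation: [0.999, 0.052, 0.0, 0.0]
force: [0.3, -0.5, -0.1]
finger_gap: 0.0852
grip_force: 0.0
time_s: 2.52
ee_pos: [0.4437, 0.1963, 0.2469]
orientation: [0.999, 0.052, -0.0, 0.0]
force: [0.3, -0.1, -0.9]
finger_gap: 0.0851
grip_force: 0.0
[0.44398823 0.1954577  0.24683207] [ 9.98690200e-01  5.11607664e-02 -3.81619681e-04  5.60736806e-04] 2.575
[0.52732515 0.20518181 0.38847021]
```

View pics/w1.png

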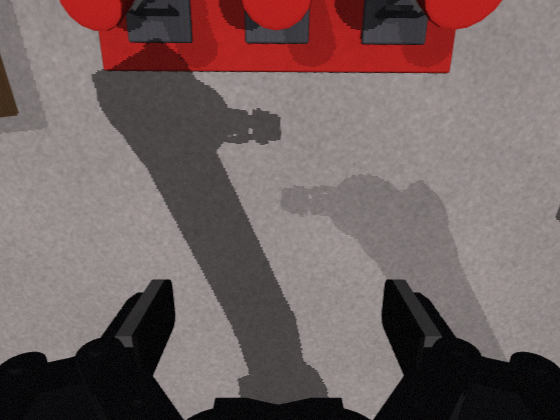

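```bash
python3 -m pendant '[[1,3.5,0,0,0],[1,3.5,0,0,0],[1,0,0,0,0],[1,0,0,0,0]]'
python3 - <<'E'
from h import *
c=vision.calibration('wrist');im=vision.camera('wrist');cv2.imwrite('pics/w2.png',im)
E
```

```text
time_s: 3.08
ee_pos: [0.5132, 0.2028, 0.2467]
orientation: [0.999, 0.051, -0.001, 0.0]
force: [-0.3, -0.3, -0.6]
finger_gap: 0.0852
grip_force: 0.0
```

View pics/w2.png

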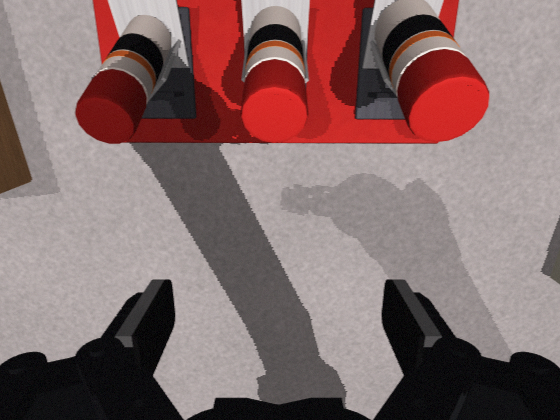

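Run:
```python
from h import *
np.set_printoptions(precision=4,suppress=True)
c=vision.calibration('wrist');im=cv2.imread('pics/w2.png')
m=((im[:,:,2]>215)&(im[:,:,1]<60)).astype(np.uint8);m[150:]=0
n,l,st,ce=cv2.connectedComponentsWithStats(m)
for i in range(1,n):
    if st[i,4]>800:
        e=cv2.fitEllipse(max(cv2.findContours((l==i).astype(np.uint8),0,1)[0],key=len))
        W=np.array(c['world_to_cam']);P=plane(c,e[0],.1475);d=(W@np.r_[P,1])[2]
        print(st[i],e,P,'diam',e[1][1]/c['fx']*d*1000)
for p in [(133,143),(437,143)]: print(plane(c,p,.008))
```

```text
[0.5232 0.3552 0.008 ]
[0.5561 0.0416 0.008 ]
```

Run:
```python
from h import *
np.set_printoptions(precision=4,suppress=True)
c=vision.calibration('wrist');im=cv2.imread('pics/w2.png')
print(im[115,275],im[75,275],im[100,455],im[113,100],im[138,200])
ref=im[115,275].astype(int)
for y in (85,110,130): print(y,im[y,235:316:5,2])
m=((im[:,:,2]>ref[2]-14)&(im[:,:,1]<ref[1]+25)&(im[:,:,1]>ref[1]-25)).astype(np.uint8);m[150:]=0
m=cv2.morphologyEx(cv2.medianBlur(m*255,5),cv2.MORPH_OPEN,np.ones((5,5)))
n,l,st,ce=cv2.connectedComponentsWithStats(m)
for i in range(1,n):
    if st[i,4]>800:
        e=cv2.fitEllipse(max(cv2.findContours((l==i).astype(np.uint8),0,1)[0],key=len))
        W=np.array(c['world_to_cam']);P=plane(c,e[0],.1475);d=(W@np.r_[P,1])[2]
        print(st[i],e,P,'diam',e[1][1]/c['fx']*d*1000)
```

```text
[ 39  41 211] [ 20  24 133] [ 38  42 213] [ 22  22 117] [15 17 76]
85 [105 107  84 109 119 131 143 157 160 154 140 133 128 118  83 166 168]
110 [127 102 214 211 213 215 213 214 212 214 215 212 211 213 204 168 171]
130 [107 105 109 200 209 209 210 211 213 206 208 210 212 198 172 173 168]
[ 411   77   78   63 3671] ((449.2798767089844, 108.13502502441406), (55.301815032958984, 82.29907989501953), 61.423038482666016) [0.5934 0.1017 0.1475] diam 52.46501498351175
[ 243   87   63   55 2703] ((274.5755920410156, 114.32331848144531), (53.586181640625, 63.066184997558594), 102.77578735351562) [0.578  0.212  0.1475] diam 40.41047596274217
[ 317  101   89   41 1972] ((350.6379089355469, 126.15621948242188), (37.401092529296875, 96.55438995361328), 100.2344741821289) [0.5757 0.1623 0.1475] diam 62.50861613433609
```

```bash
python3 -m pendant '[[1,4,-0.15,0,0],[1,3.85,-0.15,0,0],[1,0,0,4,0],[1,0,0,4,0],[1,0,0,4,0],[1,0,0,2.6,0],[1,0,0,0,0],[0.65,0,0,0,0],[0.6,0,0,0,0]]'
python3 - <<'E'
from h import *
cv2.imwrite('pics/g1.png',vision.camera('wrist'))
E
```

```text
time_s: 4.25
ee_pos: [0.5925, 0.2161, 0.1035]
orientation: [0.999, 0.052, 0.002, -0.0]
force: [-0.7, -0.4, -0.4]
finger_gap: 0.0524
grip_force: 0.0
```

View pics/g1.png

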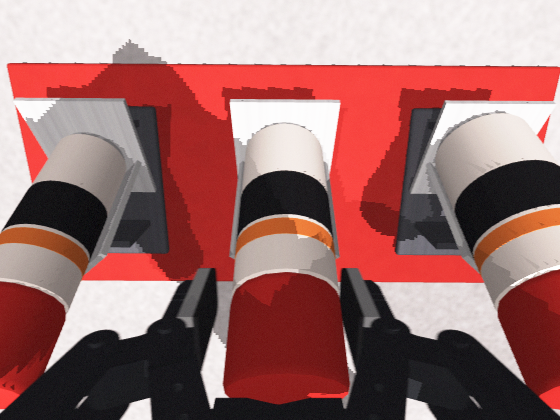

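```bash
python3 -m pendant '[[0.6,0,0.25,0,0],[0.5,0,0,0,0],[0.3,0,0,0,0],[0,0,0,0,0],[0,0,0,0,0],[0,0,0,0,0]]'
```

```text
time_s: 5.05
ee_pos: [0.592, 0.2129, 0.1023]
orientation: [0.999, 0.052, 0.0, 0.0]
force: [-1.5, -0.8, 6.2]
finger_gap: 0.0428
grip_force: 60.4
```

```bash
python3 -m pendant '[[0,-0.5,0,-0.87,0],[0,-1,0,-1.73,0],[0,-1,0,-1.73,0],[0,-1,0,-1.73,0],[0,-1,0,-1.73,0],[0,-1,0,-1.73,0],[0,-1,0,-1.73,0],[0,-0.5,0,-1.73,0],[0,0,0,-1,0],[0,0,0,0,0]]'
python3 - <<'E'
from h import *
a=vision.camera('scene')[110:330,250:450];b=vision.camera('side')[60:280,180:380]
cv2.imwrite('pics/lift.png',cv2.resize(np.hstack([a,b]),(800,440)))
E
```

```text
time_s: 6.3
ee_pos: [0.5226, 0.2058, 0.2422]
orientation: [0.999, 0.052, 0.001, -0.0]
force: [-0.4, 0.1, -1.2]
finger_gap: 0.0429
grip_force: 61.4
```

View pics/lift.png

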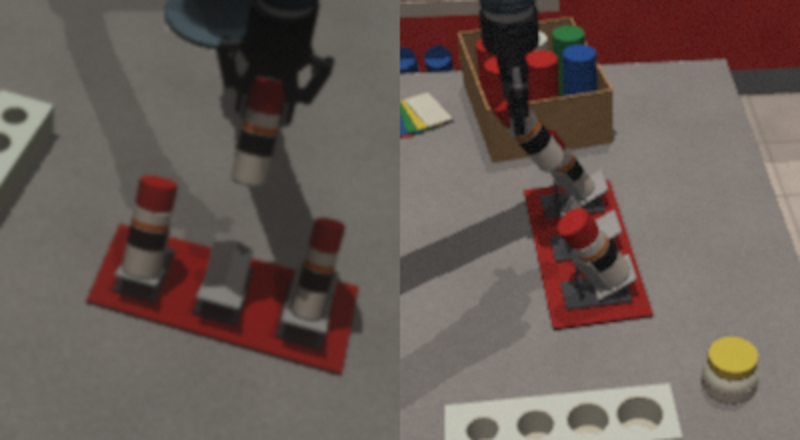

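```bash
python3 -m pendant '[[0,0,0,0,3.6],[0,-2.53,4.78,0,0],[0,-2.53,4.78,0,0],[0,-2.53,4.78,0,0],[0,-2.53,4.78,0,0],[0,-2.53,4.78,0,0],[0,-2.53,4.78,0,0],[0,-2.53,4.78,0,0],[0,-2.53,4.78,0,0],[0,0,0,0,0],[0,0,0,0,0]]'
```

```text
time_s: 7.78
ee_pos: [0.3354, -0.1842, 0.2405]
orientation: [1.0, 0.021, -0.0, -0.001]
force: [-0.0, 0.9, -0.6]
finger_gap: 0.0429
grip_force: 61.6
```

```bash
python3 -m pendant '[[0,0,0,3,0],[0,0,0,4,0],[0,0,0,4,0],[0,0,0,2.9,0],[0,0,0,0,0],[0,0,0,0,0]]'
python3 - <<'E'
from h import *
a=vision.camera('scene')[60:260,150:350];b=vision.camera('side')[190:340,90:290]
cv2.imwrite('pics/wall.png',np.hstack([cv2.resize(a,(400,400)),cv2.resize(b,(400,400))]))
E
```

```text
time_s: 8.52
ee_pos: [0.3369, -0.1843, 0.103]
orientation: [1.0, 0.022, 0.001, 0.0]
force: [0.2, -0.4, -0.4]
finger_gap: 0.043
grip_force: 61.7
```

View pics/wall.png

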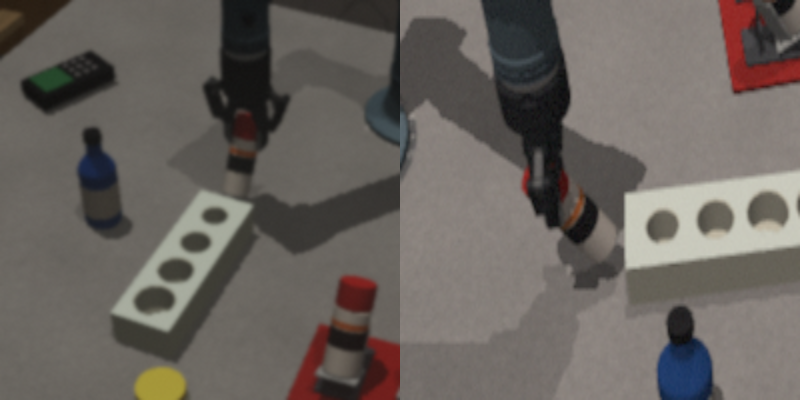

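```bash
python3 -m pendant '[[0,0.5,0,0,0],[0,0.4,0,0,0],[0,0.4,0,0,0],[0,0.4,0,0,0]]'; python3 -m pendant '[[0,0.4,0,0,0],[0,0.4,0,0,0]]'
```

```text
time_s: 9.12
ee_pos: [0.3485, -0.184, 0.1012]
orientation: [1.0, 0.02, -0.005, -0.001]
force: [-9.4, -1.3, 4.0]
finger_gap: 0.043
grip_force: 62.2
time_s: 9.38
ee_pos: [0.3501, -0.1834, 0.0996]
orientation: [1.0, 0.02, -0.011, -0.002]
force: [-15.9, -1.8, 8.3]
finger_gap: 0.0425
grip_force: 62.7
```

```bash
python3 -m pendant '[[0.48,-0.2,0,0,0]]';python3 -m pendant '[[0.48,0,0,0,0]]'
```

```text
time_s: 9.5
ee_pos: [0.3496, -0.1834, 0.0992]
orientation: [1.0, 0.02, -0.009, -0.002]
force: [-8.2, -1.3, -2.1]
finger_gap: 0.0432
grip_force: 61.9
time_s: 9.62
ee_pos: [0.3496, -0.1833, 0.0991]
orientation: [1.0, 0.02, -0.009, -0.002]
force: [-9.1, -1.5, -1.4]
finger_gap: 0.0426
grip_force: 62.0
```

```bash
python3 -m pendant '[[0.495,0,0,0,0],[0.495,0,0,0,0]]';python3 -m pendant '[[0.502,0,0,0,0],[0.502,0,0,0,0]]'
```

```text
time_s: 9.88
ee_pos: [0.3496, -0.1833, 0.0991]
orientation: [1.0, 0.02, -0.009, -0.002]
force: [-9.3, -2.4, -0.5]
finger_gap: 0.0426
grip_force: 62.0
time_s: 10.12
ee_pos: [0.3497, -0.1833, 0.0991]
orientation: [1.0, 0.02, -0.009, -0.002]
force: [-9.6, -1.7, 0.0]
finger_gap: 0.043
grip_force: 50.8
```

```bash
python3 -m pendant '[[0.506,0,0,0,0],[0.506,0,0,0,0]]';python3 -m pendant '[[0.51,0,0,0,0],[0.51,0,0,0,0]]'
```

```text
time_s: 10.38
ee_pos: [0.3509, -0.1832, 0.0998]
orientation: [1.0, 0.02, -0.008, -0.002]
force: [-9.6, -0.9, 1.7]
finger_gap: 0.0438
grip_force: 36.4
time_s: 10.62
ee_pos: [0.3533, -0.1832, 0.1006]
orientation: [1.0, 0.02, -0.005, -0.001]
force: [-6.6, 1.2, 2.1]
finger_gap: 0.0437
grip_force: 23.0
```

```bash
python3 -m pendant '[[0.51,0.3,0,0,0],[0.51,0.3,0,0,0],[0.51,0.3,0,0,0]]';python3 -m pendant '[[0.51,0.3,0,0,0],[0.51,0.3,0,0,0],[0.51,0.3,0,0,0]]'
```

```text
time_s: 11.0
ee_pos: [0.3633, -0.183, 0.1009]
orientation: [1.0, 0.02, -0.004, -0.001]
force: [-5.9, -0.9, 1.7]
finger_gap: 0.0439
grip_force: 22.7
time_s: 11.38
ee_pos: [0.3735, -0.1827, 0.1011]
orientation: [1.0, 0.02, -0.003, -0.001]
force: [-4.0, 0.1, 1.5]
finger_gap: 0.0439
grip_force: 22.0
```

```bash
python3 -m pendant '[[0.51,0.3,0,0,0],[0.51,0.3,0,0,0],[0.51,0.3,0,0,0],[0.51,0.2,0,0,0]]';python3 -m pendant '[[0.51,0.2,0,0,0],[0.51,0.2,0,0,0]]';python3 -m pendant '[[0.51,0.2,0,0,0],[0.51,0.2,0,0,0]]'
python3 - <<'E'
from h import *
a=vision.camera('scene')[60:260,150:350];b=vision.camera('side')[190:340,90:290]
cv2.imwrite('pics/up.png',np.hstack([cv2.resize(a,(400,400)),cv2.resize(b,(400,300))[:,:] if 0 else cv2.resize(b,(400,400))]))
E
```

```text
time_s: 11.88
ee_pos: [0.3879, -0.1826, 0.1022]
orientation: [1.0, 0.021, 0.0, -0.0]
force: [-3.5, 0.5, 0.6]
finger_gap: 0.0432
grip_force: 21.4
time_s: 12.12
ee_pos: [0.3917, -0.1825, 0.1021]
orientation: [1.0, 0.021, 0.0, 0.0]
force: [-3.9, -0.2, 0.9]
finger_gap: 0.0434
grip_force: 21.2
time_s: 12.38
ee_pos: [0.3955, -0.1823, 0.1021]
orientation: [1.0, 0.021, -0.0, 0.0]
force: [-4.2, -0.5, 1.4]
finger_gap: 0.0435
grip_force: 21.1
```

View pics/up.png

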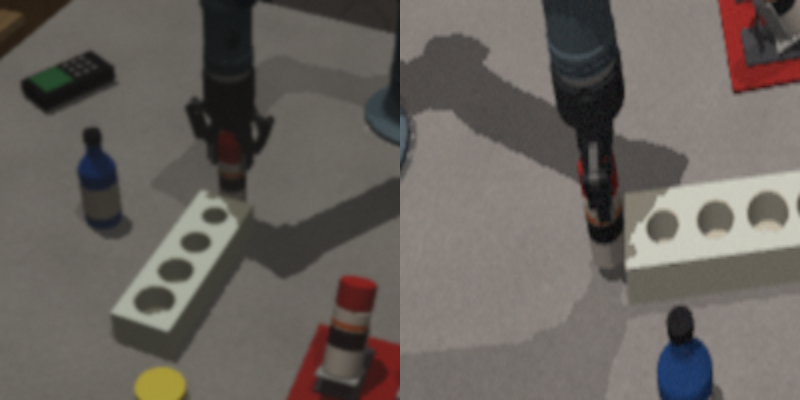

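```bash
python3 -m pendant '[[0.51,-0.5,0,0,0],[0.51,-0.5,0,0,0],[0.51,0,0,0.8,0],[0.51,0,0,0.5,0],[0.51,0,0,0,0]]';python3 -m pendant '[[0.51,0,0,0.3,0],[0.51,0,0,0.3,0]]';python3 -m pendant '[[0.51,0,0,0.3,0],[0.51,0,0,0.2,0]]'
```

```text
time_s: 13.1
ee_pos: [0.3852, -0.1824, 0.0884]
orientation: [1.0, 0.021, -0.0, -0.0]
force: [-0.0, 0.0, -1.4]
finger_gap: 0.0432
grip_force: 20.9
time_s: 13.35
ee_pos: [0.3857, -0.1828, 0.083]
orientation: [1.0, 0.021, 0.0, 0.0]
force: [-0.4, -0.1, -0.5]
finger_gap: 0.0437
grip_force: 20.9
time_s: 13.6
ee_pos: [0.3854, -0.1827, 0.0779]
orientation: [1.0, 0.021, -0.0, -0.0]
force: [0.5, 0.1, -0.2]
finger_gap: 0.0435
grip_force: 20.9
```

```bash
for i in 1; do python3 -m pendant '[[0.51,0,0,0.2,0],[0.51,0,0,0.2,0]]'; done;python3 -m pendant '[[0.51,0,0,0.2,0],[0.51,0,0,0.2,0]]'
```

```text
time_s: 13.85
ee_pos: [0.3865, -0.1828, 0.0759]
orientation: [1.0, 0.021, 0.0, 0.0]
force: [-4.5, 2.9, 21.9]
finger_gap: 0.0432
grip_force: 22.3
time_s: 14.1
ee_pos: [0.3897, -0.1833, 0.0747]
orientation: [1.0, 0.021, 0.002, 0.001]
force: [-5.8, 4.9, 32.2]
finger_gap: 0.0435
grip_force: 23.7
```

```bash
python3 -m pendant '[[0.51,0,0,-0.5,0],[0.51,0,0,0,0],[0.53,0,0,0,0],[0.6,0,0,0,0],[0.7,0,0,0,0],[0.7,0,0,0,0],[0.7,0,0,0,0]]'
python3 - <<'E'
from h import *
a=vision.camera('wrist');b=vision.camera('side')[180:330,90:290]
cv2.imwrite('pics/free.png',np.hstack([cv2.resize(a,(400,400)),cv2.resize(b,(400,400))]))
E
```

```text
time_s: 14.98
ee_pos: [0.3854, -0.1827, 0.075]
orientation: [1.0, 0.021, -0.0, -0.0]
force: [0.2, -0.2, -0.8]
finger_gap: 0.0596
grip_force: 0.0
```

View pics/free.png

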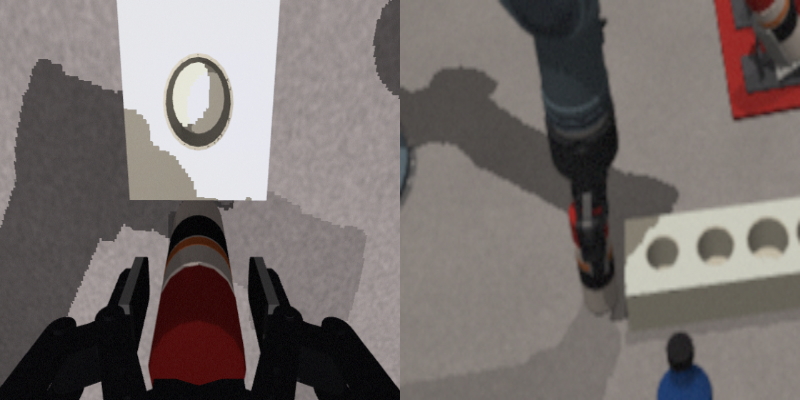

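```bash
python3 -m pendant '[[0.55,0,0,0,0],[0.4,0,0,0,0],[0,0,0,0,0],[0,0,0,0,0],[0,0,0,0,0]]'
python3 - <<'E'
from h import *
np.set_printoptions(precision=4,suppress=True)
c=vision.calibration('wrist');a=vision.camera('wrist');cv2.imwrite('pics/w3.png',a)
hsv=cv2.cvtColor(a,cv2.COLOR_BGR2HSV)
for y in range(195,420,3): print(y,a[y,270:285].mean(0).astype(int),end=' | ')
print()
# hole0: dark-ish region inside the white top
g=cv2.cvtColor(a,cv2.COLOR_BGR2GRAY)
for y in (107,): print(g[y,215:345:3])
print(g[40:180:3,278])
for y in (20,60,100): print(y,[int(v) for v in np.flatnonzero(np.abs(np.diff(g[y,140:420].astype(int)))>25)+140])
E
```

```text
time_s: 15.7
ee_pos: [0.3857, -0.1826, 0.0754]
orientation: [1.0, 0.021, 0.0, 0.0]
force: [-0.6, -0.0, 4.6]
finger_gap: 0.0426
grip_force: 59.7
195 [227 225 225] | 198 [228 225 225] | 201 [201 204 206] | 204 [200 203 205] | 207 [168 176 181] | 210 [100 108 115] | 213 [65 67 74] | 216 [65 68 74] | 219 [64 66 73] | 222 [64 67 73] | 225 [64 65 72] | 228 [5 5 6] | 231 [5 4 5] | 234 [7 6 6] | 237 [7 7 8] | 240 [6 6 6] | 243 [6 6 6] | 246 [6 6 6] | 249 [27 42 69] | 252 [12 30 68] | 255 [11 28 64] | 258 [64 67 74] | 261 [65 68 74] | 264 [65 67 74] | 267 [64 67 73] | 270 [65 67 74] | 273 [64 67 73] | 276 [111 116 126] | 279 [45 47 79] | 282 [ 8  8 52] | 285 [ 7  8 52] | 288 [ 7  7 51] | 291 [ 8  8 51] | 294 [ 7  7 50] | 297 [ 8  8 51] | 300 [ 8  8 51] | 303 [ 6  7 51] | 306 [ 7  9 51] | 309 [ 9  9 52] | 312 [ 7  8 51] | 315 [ 7  8 51] | 318 [ 7  7 51] | 321 [ 8  9 52] | 324 [ 6  8 51] | 327 [ 9  9 52] | 330 [ 8  8 52] | 333 [ 8  8 53] | 336 [ 7  7 54] | 339 [14 15 79] | 342 [13 15 79] | 345 [14 14 80] | 348 [13 15 80] | 351 [13 15 80] | 354 [13 14 79] | 357 [13 13 79] | 360 [14 15 80] | 363 [13 14 78] | 366 [13 14 79] | 369 [12 13 79] | 372 [12 13 78] | 375 [13 14 79] | 378 [12 13 77] | 381 [12 13 78] | 384 [14 14 79] | 387 [11 12 77] | 390 [13 14 79] | 393 [10 12 77] | 396 [13 14 77] | 399 [13 13 77] | 402 [11 12 76] | 405 [9 7 8] | 408 [11  9  9] | 411 [10  9  9] | 414 [10 10  9] | 417 [9 8 8] | 
[232 234 234 234 232 215  89  93  89 201 229 230 230 230 231 231 234 233
 232 233 232 233 233 233 233 233 153 153 153 152 153 155 154  76  78  76
 171 209 232 234 233 232 233 233]
[233 232 233 233 233 233 209  73  83 230 229 231 231 232 232 233 233 234
 232 234 232 233 233 233 235 233 233 234 159 152 155 155 156 156  73  72
  72  71 122 172 234 232 233 233 233 233 234]
20 [164, 165, 389]
60 [168, 385, 386]
100 [171, 172, 232, 233, 241, 242, 291, 292, 312, 313, 321, 322, 382]
```

Run:
```python
from h import *
from bench import sensors
np.set_printoptions(precision=4,suppress=True)
c=vision.calibration('wrist');a=cv2.imread('pics/w3.png');g=cv2.cvtColor(a,cv2.COLOR_BGR2GRAY)
print(g[50:70,278],g[145:165,278]);print(g[107,224:240],g[107,314:332])
s=sensors.get_state();print(s['ee_pos'],s['orientation'])
for r in (279.5,):print('cap low front',plane(c,(278,r),.092))
print('cap top front',plane(c,(278,337.5),.130),'blk',plane(c,(278,226.8),.092))
for y in (280,300,320): # cap side edges
    m=np.flatnonzero((a[y,:,2]>35)&(a[y,:,1]<20));m=m[(m>180)&(m<380)];print(y,m.min(),m.max())
for r in (57.5,158.5,199.5):print(r,plane(c,(278,r),.055))
for l,r,y in((168,385.5,60),(171.5,382,100),(164.5,389,20)): print(plane(c,(l,y),.055),plane(c,(r,y),.055))
```

```text
[233 232 233 233 234 233 226 213 209 212 182  73  82  84  83  79 230 230
 230 231] [ 72  69  73  72  73  71  71  72  74 122 195 197 172 219 233 234 234 233
 232 234]
[234 232 234 232 226 214 215 217 159  89  90  90  93  92  91  89] [ 76  73  76  78  71  76  76  79 115 171 195 195 209 229 234 232 234 232]
[ 0.3857 -0.1826  0.0754] [0.9998 0.0207 0.0002 0.    ]
cap low front [ 0.3982 -0.1822  0.092 ]
cap top front [ 0.4011 -0.182   0.13  ] blk [ 0.4201 -0.1812  0.092 ]
280 270 286
300 235 321
320 225 331
57.5 [ 0.4801 -0.1786  0.055 ]
158.5 [ 0.4383 -0.1804  0.055 ]
199.5 [ 0.4191 -0.1813  0.055 ]
[ 0.4772 -0.1334  0.055 ] [ 0.4811 -0.2229  0.055 ]
[ 0.4614 -0.1341  0.055 ] [ 0.4653 -0.2236  0.055 ]
[ 0.492  -0.1328  0.055 ] [ 0.4959 -0.2222  0.055 ]
```

Run:
```python
from h import *
np.set_printoptions(precision=4,suppress=True)
c=vision.calibration('wrist');a=cv2.imread('pics/w3.png');g=cv2.cvtColor(a,cv2.COLOR_BGR2GRAY)
print(g[198:230,278])
for r in (209,211,212):print(r,plane(c,(278,r),0)[:2],plane(c,(278,r),.002)[:2],plane(c,(278,r),.055)[:2])
for r in (274.5,278.5):print(r,plane(c,(278,r),.092))
print(plane(c,(277.5,107),.055))
W=np.array(c['world_to_cam']);print(-W[:3,:3].T@W[:3,3])
# cap-side widths: silhouette columns vs row, to centre laterally
for y in (345,360,380):
    m=np.flatnonzero((a[y,:,2]>35)&(a[y,:,1]<30));m=m[(m>180)&(m<380)];print(y,m.min(),m.max())
```

```text
[232 233 234 233 233 233 233 232 232 151 151 149 112  69  71  68  70  67
  68  70  67  67  67  68  72  69  71  66  37   9  11  12]
209 [ 0.3957 -0.1823] [ 0.3964 -0.1822] [ 0.4144 -0.1815]
211 [ 0.3943 -0.1823] [ 0.395  -0.1823] [ 0.4134 -0.1815]
212 [ 0.3937 -0.1824] [ 0.3944 -0.1823] [ 0.4129 -0.1815]
274.5 [ 0.4004 -0.1821  0.092 ]
278.5 [ 0.3986 -0.1822  0.092 ]
[ 0.4605 -0.1793  0.055 ]
[ 0.4696 -0.1791  0.217 ]
345 219 338
360 215 341
380 214 342
```

```bash
python3 -m pendant '[[0,0,0,-2,0],[0,0,0,-3,0],[0,0,0,-3,0],[0,3,0,0,0],[0,4,0,0,0],[0,4,0,0,0],[0,3,0,0,0],[0,0.9,0,0,0],[0,0,0,0,0],[0,0,0,0,0]]'
python3 - <<'E'
from h import *
cv2.imwrite('pics/w4.png',vision.camera('wrist'))
E
```

```text
time_s: 17.0
ee_pos: [0.5325, -0.177, 0.1544]
orientation: [1.0, 0.02, -0.001, 0.0]
force: [0.4, -0.8, -1.0]
finger_gap: 0.0428
grip_force: 59.8
```

```bash
python3 -m pendant '[[0,0.15,-0.05,1.5,0],[0,0,0,0.4,0],[0,0,0,0,0]]';python3 -m pendant '[[0,0,0,0.2,0],[0,0,0,0.2,0],[0,0,0,0,0]]';python3 -m pendant '[[0,0,0,0.2,0],[0,0,0,0,0]]'
```

```text
time_s: 17.42
ee_pos: [0.5348, -0.1758, 0.1351]
orientation: [1.0, 0.021, -0.001, -0.0]
force: [-0.4, -0.7, -1.0]
finger_gap: 0.0429
grip_force: 59.8
time_s: 17.8
ee_pos: [0.5357, -0.176, 0.132]
orientation: [1.0, 0.021, -0.0, -0.0]
force: [-0.0, -0.0, -1.8]
finger_gap: 0.0428
grip_force: 59.8
time_s: 18.05
ee_pos: [0.5357, -0.176, 0.13]
orientation: [1.0, 0.021, -0.0, -0.0]
force: [-1.3, -1.0, -0.8]
finger_gap: 0.0426
grip_force: 59.9
```

```bash
python3 -m pendant '[[0,-0.1,0,0.1,0],[0,0,0,0.1,0],[0,0,0,0,0]]';python3 -m pendant '[[0,0,0,0.2,0],[0,0,0,0,0]]'
```

```text
time_s: 18.42
ee_pos: [0.5346, -0.1761, 0.128]
orientation: [1.0, 0.021, -0.0, -0.0]
force: [0.4, 0.2, -1.2]
finger_gap: 0.0427
grip_force: 59.9
time_s: 18.68
ee_pos: [0.5343, -0.1762, 0.1258]
orientation: [1.0, 0.021, -0.0, 0.0]
force: [-1.0, -0.1, -0.7]
finger_gap: 0.0429
grip_force: 59.9
```

Foot is about 4–5 mm in with no force; continue gently.

```bash
python3 -m pendant '[[0,0,0,0.2,0],[0,0,0,0.2,0],[0,0,0,0,0]]';python3 -m pendant '[[0,0,0,0.3,0],[0,0,0,0.3,0],[0,0,0,0,0]]'
```

```text
time_s: 19.05
ee_pos: [0.5344, -0.1762, 0.1216]
orientation: [1.0, 0.021, -0.0, -0.0]
force: [-1.5, -1.7, -1.5]
finger_gap: 0.0429
grip_force: 59.9
time_s: 19.42
ee_pos: [0.5344, -0.1762, 0.1155]
orientation: [1.0, 0.021, -0.0, -0.0]
force: [-1.4, -1.0, -1.7]
finger_gap: 0.0425
grip_force: 59.9
```

```bash
python3 -m pendant '[[0,0,0,0.4,0],[0,0,0,0.4,0],[0,0,0,0.4,0],[0,0,0,0,0]]';python3 -m pendant '[[0,0,0,0.4,0],[0,0,0,0.4,0],[0,0,0,0.4,0],[0,0,0,0,0]]';python3 -m pendant '[[0,0,0,0.2,0],[0,0,0,0.1,0],[0,0,0,0,0]]'
```

```text
time_s: 19.92
ee_pos: [0.5344, -0.1761, 0.1033]
orientation: [1.0, 0.021, -0.0, -0.0]
force: [-0.9, -0.9, -3.5]
finger_gap: 0.0429
grip_force: 59.9
time_s: 20.42
ee_pos: [0.5344, -0.1761, 0.0913]
orientation: [1.0, 0.021, -0.0, -0.0]
force: [-2.5, -1.8, -2.4]
finger_gap: 0.0429
grip_force: 59.9
time_s: 20.8
ee_pos: [0.5345, -0.1761, 0.089]
orientation: [1.0, 0.021, -0.0, 0.0]
force: [-4.6, -1.4, 0.9]
finger_gap: 0.0427
grip_force: 60.2
```

```bash
python3 -m pendant '[[0,0,0,0.1,0],[0,0,0,0.1,0],[0,0,0,0,0]]';python3 -m pendant '[[0,0,0,0.1,0],[0,0,0,0,0]]'
```

```text
time_s: 21.18
ee_pos: [0.5345, -0.1761, 0.087]
orientation: [1.0, 0.021, -0.0, -0.0]
force: [-5.1, -1.9, 1.6]
finger_gap: 0.0425
grip_force: 60.2
time_s: 21.42
ee_pos: [0.5345, -0.1761, 0.086]
orientation: [1.0, 0.021, -0.0, 0.0]
force: [-4.9, -0.6, 1.9]
finger_gap: 0.0429
grip_force: 60.2
```

```bash
python3 -m pendant '[[0,-0.05,0,0.1,0],[0,0,0,0,0]]';python3 -m pendant '[[0,0,0,0.1,0],[0,0,0,0,0]]'
```

```text
time_s: 21.68
ee_pos: [0.5345, -0.1761, 0.0855]
orientation: [1.0, 0.021, 0.0, 0.0]
force: [-5.9, -0.6, 3.5]
finger_gap: 0.0426
grip_force: 60.5
time_s: 21.92
ee_pos: [0.5345, -0.1761, 0.0855]
orientation: [1.0, 0.021, -0.0, 0.0]
force: [-7.2, -1.6, 7.6]
finger_gap: 0.0431
grip_force: 60.9
```

```bash
python3 -m pendant '[[0,0,0,0.1,0],[0,0,0,0,0]]';python3 -m pendant '[[0,0,0,0.1,0],[0,0,0,0,0]]'
```

```text
time_s: 22.18
ee_pos: [0.5346, -0.1761, 0.0854]
orientation: [1.0, 0.021, -0.0, 0.0]
force: [-8.9, -0.3, 14.1]
finger_gap: 0.043
grip_force: 61.3
time_s: 22.42
ee_pos: [0.5347, -0.1761, 0.0854]
orientation: [1.0, 0.021, -0.0, 0.001]
force: [-10.2, 0.2, 18.5]
finger_gap: 0.0431
grip_force: 61.7
```

Solid contact at the floor height expected (0.0855). Relieve the push, release gradually, and rise.

```bash
python3 -m pendant '[[0,0,0,-0.2,0],[0.5,0,0,-0.1,0],[0.51,0,0,0,0],[0.55,0,0,0,0],[0.75,0,0,0,0],[1,0,0,0,0],[1,0,0,0,0],[1,0,0,0,0]]'; python3 -m pendant '[[1,0,0,-1,0],[1,0,0,-3,0],[1,0,0,-4,0],[1,0,0,-5,0],[1,-3,0,0,0],[1,-5,0,0,0],[1,0,0,0,0],[1,0,0,0,0]]'
python3 - <<'E'
from h import *
np.set_printoptions(precision=4,suppress=True)
c=vision.calibration('wrist')
for n in('scene','side'):
    a=vision.camera(n);c=vision.calibration(n)
    W=np.array(c['world_to_cam']);p=W@np.array([.5254,-.1768,.121,1]);u,v=[int(round(c[k]*p[i]/p[2]+c[l])) for i,k,l in((0,'fx','cx'),(1,'fy','cy'))]
    m=((a[:,:,2]>70)&(a[:,:,1]<50)&(a[:,:,0]<50)).astype(np.uint8);N,l,st,ce=cv2.connectedComponentsWithStats(m)
    print(n,'expected cap centre',u,v,[(st[i],ce[i]) for i in range(1,N) if st[i,4]>40 and np.hypot(*(ce[i]-[u,v]))<40])
    cv2.imwrite(f'pics/end_{n}.png',a)
E
```

```text
time_s: 23.42
ee_pos: [0.5345, -0.176, 0.0851]
orientation: [1.0, 0.021, 0.0, -0.0]
force: [-1.3, -1.2, -0.1]
finger_gap: 0.0854
grip_force: 0.0
time_s: 24.42
ee_pos: [0.455, -0.1795, 0.216]
orientation: [1.0, 0.021, 0.001, 0.0]
force: [-0.3, -0.3, 0.0]
finger_gap: 0.0854
grip_force: 0.0
scene expected cap centre 246 164 [(array([240, 156,  14,   9,  99], dtype=int32), array([246.0303, 160.1616]))]
side expected cap centre 247 254 [(array([237, 243,  18,  22, 296], dtype=int32), array([245.5203, 253.4696]))]
```

```bash
python3 -c "
from bench import order
print(order.hand_in())"
```

```text
the job is handed in; nothing more can be done
None
```

The middle can gauged as the 44 mm one (jaw gap about 43 mm); I lowered it to the floor of the 44 mm socket, let go, and handed the job in at about 24.5 s. The cameras then showed its cap where an upright, seated can's should be; no verdict came back.

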